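Unlock the tube rocker and hold its start knob down

ROBOT

A 6-joint arm with a two-finger parallel gripper is mounted at the origin on the work surface. World frame = base frame: x ahead of the robot, y to its left, z up, the work surface at z = 0. Lengths are in m, angles in rad, forces in N, time in s.
With the tool pointing down it reaches from about 0.275 to 0.825 m from the base axis. Payload 5.2 kg.
Tool frame: the origin (TCP) lies on the centre line of the jaws, within the pads' length; the fingertips stand 19 mm ahead of it and the grasp point (between the pads) is the TCP (env.tip_reach is the distance from the TCP to the fingertips, in m); z points along the fingers, y is the line along which they close (so a half turn about z gives the same grasp; the last joint's range is limited). The gripper opens to 93 mm and grips with 3 to 60 N. Pads are 15 mm wide; open, the fingers measure 128 mm over their backs; the gripper's body (75 mm by 188 mm) begins 65 mm behind the grasp point.
Start: joints at [-1.416, 0.259, 1.535, -0, 1.348, -0.203], TCP at [0.193, -0.515, 0.238] pointing down, gripper open.
Joint ranges: [-3.14, 3.14], [-0.91, 2.08], [0.19, 2.58], [-1.22, 4.36], [0.22, 2.71], [-3.12, 3.12]. Speed limits (rad/s): [2.57, 2.57, 3.14, 3.14, 3.14, 3.14].

INTERFACE

Orientations are given as a unit quaternion [w, x, y, z].
In Python, from cell import env gives the robot as it stands. The module is installed in compiled form; this text tells all that it offers.
- The arm moves only by the shell command python3 -m jog 'ROWS' [FORCE]. ROWS is JSON, a list of rows, each a list of 3 entries, a list of its own where there are three numbers: the turn, a rotation vector about the tool's x, y, z in rad, then the shift along the tool's x, y, z in mm, then the opening, from -1 (shut) to 1 (fully open). A call has 1 to 10 rows; each row shifts and turns the commanded pose from where the row before left it, along the tool's axes as they then stand; what a row does not reach is not made up. A row lasts 1/8 s, in which the tool goes at most 62.5 mm and 10.7 degrees, less where a joint would pass 70% of its speed; a pose out of reach is approached as far as the arm can. A call is refused whole if a number of a shift passes 62.5 or a number of a turn 0.188, either way. A call with a gripper value outside its range is refused whole. The fingers move at their own pace and stop on an object; FORCE is the grip in N (left out, the last holds). Time passes only in rows, so rows that do not move let the fingers close. It gives the time, the measured TCP pose, the force, the opening and the grip force at its end, in the units of the state.
- env.read_state(): the state, without advancing time (a new reading comes with each control period).
- env.capture(name): name is "side" or "top"; returns a dict with "frame" (420x560x3 uint8, red, green, blue), "z_map" (420x560 float32, m along the optical axis (not along the pixel's ray), 0 where there is no reading), "intrinsics" (3x3 intrinsics, pixels), "extrinsics" (4x4, takes a point from world to camera coordinates). Camera axes: x right, y up, looking along -z (the intrinsics and any distortion apply to the point x, -y, -z); pixel columns grow to the right and rows downward; lengths in m; the calibration is good to about 2 mm. A picture is of the moment at which its call begins.
- env.finish_job(): hands the job in; it is judged then, once.
Trained networks look in the newest picture that a camera, given by its name, has taken for a name from the list of things; names that differ only in an ending like _2 or _b are one class to them, and where a whole thing is asked for, a point or a joint stands for the part that bears it (a point fixed in the world has none). Each returns a list of dicts, best first, with "conf" (0 to 1); they miss things now and then, are a little off and sometimes report something else, mostly with a low value. They report only what shows in the picture. A call takes as long as a camera call.
- env.find_in(name, camera): "bbox" ([left, top, right, bottom] as shares, 0 to 1, of the picture: columns of its width, rows of its height, round what is visible of it).
- env.spot_point(name, camera): "position" ([column, row] as shares, 0 to 1, of the picture: columns of its width, rows of its height: a listed point, or the origin of a listed thing).
The state is a dict: "clock": time; "joint_pos": joint angles; "qd": joint speeds; "effort": joint torques, N m; "ee_pos": TCP position; "tcp_rot": TCP orientation; "ft_force": force on the tool from outside, world axes, zero at the start; "moment": the same for the moment, N m; "width": opening from 0.0 (shut) to 1.0 (fully open); "gripper_force": force on a finger pad.
Only numpy, scipy, OpenCV 4.12 (cv2) and the standard library are available. Lean on these libraries where they do the work, as an engineer would, in place of code of your own. Each camera call takes 0.05 s, during which the arm holds its last target. There are 200 camera calls.

TASK

Get the blood-tube rocker ready for a test run: draw the red transport pin straight up out of the control deck, hang it upright in the open notch of the steel ledge on the machine's side and let go of it. Then take the black knob from the table, turn it so that its white pointer agrees with the white tick beside the brass D-shaft, push it fully home on the shaft and press it down against the spring to the stop. Finish while still gripping the knob and holding it pressed down (do not let go), and leave the other things on the table where they are.

Things in the scene. Friction and masses are not known exactly. Their poses are not given: they have to be found in the camera images.
- mixer: The tube rocker, fixed, 230 mm in x, 260 mm in y. Origin: centre of its underside; x to its rear, y to its left, z up. White control deck 60 mm high from x = -115 to +15 mm; behind it the tube tray, up to 86 mm high. On the deck: D-shaft at (-60, +45), pin bore at (-60, +18) mm; side notch at (-60, -148). Its place and yaw (0.2 rad) vary from start to start.
- pin_bore (a point): Mouth of the round pin bore in the deck's top face (60 mm above the table), 9.5 mm wide, 45 mm deep; axes as the mixer's.
- notch (a point): Parking notch: slot 12 mm wide between two steel prongs (14 mm wide, 8 mm thick) that stick out 36 mm from the machine's right side (-y), flush with the deck, 60 mm above the table, free air below. Point: centre of the slot, level with the prongs' top. Axes as the mixer's: the slot runs along y, open to -y, above and below. Lower the shank in until the flange lies on both prongs.
- pin_center (a point): Centre of the loose red pin (40 g), half-way up its 72 mm, at the underside of its flange. Above: flange 20 mm wide, 4 mm thick, then a round red grip 14 mm wide from 4 to 36 mm above this point (grip it near 22 mm). Below: steel shank 8 mm wide, 36 mm long. Starts upright in the bore, flange on the deck. The shaft stands 27 mm to its +y (mixer), so close the fingers along the mixer's x.
- pin: The same pin; origin at the tip of its shank, 36 mm below pin_center; z along it, upward. It must rise more than 36 mm to leave the bore.
- knob_center (a point): Centre of the loose black knob (60 g), half-way up its 38 mm; it stands right way up on the table. Round skirt 46 mm wide, 8 mm high; on it a straight bar grip, 44 mm long in x, 22 mm wide in y, from 8 to 38 mm above the underside. x points to the end with the white pointer line. Grip across the 22 mm, fingertips just above the skirt. Fully home, this point is 4 mm above shaft_top.
- knob: The same knob; origin at the centre of its underside, 19 mm below knob_center, same axes. Here a D-shaped bore opens, 15 mm deep, radius 7 mm, with its flat 4 mm from the axis on the +x (pointer) side.
- shaft_base: Dark collar, 32 mm wide, fixed on the deck around the D-shaft (and the shaft itself); origin on the deck's top face, z up, x towards the shaft's flat. A dark tab with a white tick, 6 mm wide, points from the collar to +x, up to 27 mm from the axis. It is set at a different angle each start and does not turn.
- shaft_top (a point): Centre of the upright brass D-shaft's top face: 12 mm wide with a flat 3 mm from the axis on its +x side, 1.5 mm chamfer, standing 23 mm above the deck. x points out of the flat (to the white tick). The red pin stands so close that the knob does not go on until it is out.
- shaft (a joint): How far the shaft is pressed down, 0 to 0.005 m (stop). Springy: about 3 N to start, 10 N at the stop; it springs up when let go. The knob pressed to the stop still clears the deck by 3 mm.
- meter: Bystander: black glucose meter, 100 x 50 x 16 mm, lying flat; origin: centre of its underside.
- lancing_pen: Bystander: black and white lancing pen, 114 mm long, 17 mm thick, lying; origin: underside at mid-length.
- ballpoint: Bystander: white ballpoint pen with black ends, 140 mm long, 10 mm thick, lying; origin: underside at mid-length.
- swab_pack: Bystander: white and blue pack of swabs, 50 x 50 x 8 mm, flat; origin: centre of its underside.
- strip_vial: Bystander: standing blue test-strip vial with grey cap, 32 mm wide, 55 mm high; origin: centre of its underside.

How it is judged:
By the outcome, as a careful person would: the job done as asked, in the order asked, and still so for the second after the job is handed in, while the arm keeps its last pose, push and grip.
It also fails if it takes over 62 s, if anything falls off the work surface, if the arm or the gripper's body presses on something with over 40 N, if the wrist force passes 120 N, or if a joint passes its speed limit or range.

## Working session

There is one attempt and no reset: what is moved stays moved. The work goes in short steps, Python scripts to look and compute and a shell command to move; the robot and the scene stay as the last step left them, time stands still between calls to the robot, and variables do not carry over. Pictures are saved under pics/ and viewed, at most 10 in all, crops included, and the job is handed in when it is done.

```bash
mkdir -p pics
cat > h.py <<'E'
from cell import env
import numpy as np, cv2
from scipy.spatial.transform import Rotation as R
def Rq(q): return R.from_quat([q[1],q[2],q[3],q[0]])
def cap(n,save=None):
    c=env.capture(n)
    if save: cv2.imwrite('pics/'+save,c['frame'][:,:,::-1])
    return c
def world(c,col,row,z=None,depth=None):
    """pixel -> world at plane z, or at depth"""
    K=c['intrinsics'];T=np.linalg.inv(c['extrinsics'])
    d=np.array([(col-K[0,2])/K[0,0],-(row-K[1,2])/K[1,1],-1.])
    dw=T[:3,:3]@d;o=T[:3,3]
    s=depth if depth is not None else (z-o[2])/dw[2]
    return o+s*dw
def proj(c,p):
    K=c['intrinsics'];q=c['extrinsics']@np.r_[p,1]
    return np.array([K[0,0]*q[0]/-q[2]+K[0,2],K[1,1]*-q[1]/-q[2]+K[1,2]])
def tri(c1,p1,c2,p2):
    A=[];b=[]
    for c,p in((c1,p1),(c2,p2)):
        o=np.linalg.inv(c['extrinsics'])[:3,3];d=world(c,*p,depth=1)-o;d/=np.linalg.norm(d)
        P=np.eye(3)-np.outer(d,d);A.append(P);b.append(P@o)
    return np.linalg.lstsq(np.vstack(A),np.hstack(b),rcond=None)[0]
def rows(target,yaw=None):
    """shift in tool axes (mm) from measured pose, plus yaw of tool y axis now"""
    s=env.read_state();r=Rq(s['tcp_rot'])
    return r.inv().apply(np.array(target)-s['ee_pos'])*1000
E
python3 - <<'E'
from h import *
np.set_printoptions(precision=4,suppress=True)
c={n:cap(n,n+'0.png') for n in('top','side')}
for n in c: print(n,c[n]['intrinsics'].tolist(),np.linalg.inv(c[n]['extrinsics'])[:3].round(3).tolist())
S=np.array([560,420])
for nm in('mixer','pin_bore','notch','pin_center','pin','knob_center','knob','shaft_base','shaft_top','meter','lancing_pen','ballpoint','swab_pack','strip_vial'):
    p={}
    for n in c:
        r=env.spot_point(nm,n)
        if r: p[n]=S*r[0]['position'];print(nm,n,p[n].round(1),[round(x['conf'],2) for x in r[:3]],end=' ')
    if len(p)==2:print('TRI',tri(c['top'],p['top'],c['side'],p['side']))
    else:print()
print(env.read_state())
E
```

```text
top [[383.95887042971225, 0.0, 278.4740256934605], [0.0, 383.95887042971225, 210.3839496165705], [0.0, 0.0, 1.0]] [[-0.01, 0.987, -0.159, 0.408], [-0.999, -0.017, -0.041, -0.05], [-0.043, 0.158, 0.986, 0.85]]
side [[498.1209325292416, 0.0, 285.20558906473013], [0.0, 498.1209325292416, 206.31559976945198], [0.0, 0.0, 1.0]] [[-1.0, -0.014, -0.007, 0.508], [0.005, -0.687, 0.727, 0.89], [-0.015, 0.726, 0.687, 0.968]]
mixer top [272.7 182.5] [0.75] mixer side [300.7 157.7] [0.62, 0.6] TRI [ 0.5096 -0.0115  0.2803]
pin_bore top [267.3 207.2] [0.65] pin_bore side [273.  229.6] [0.84] TRI [0.5457 0.007  0.0521]
notch top [342.6 195. ] [0.66, 0.49, 0.36] notch side [264.  184.8] [0.86] TRI [ 0.5693 -0.1507  0.0661]
pin_center top [265.5 208.8] [0.6] pin_center side [276.5 229.9] [0.65, 0.29] TRI [0.5392 0.0108 0.0556]
pin top [268.2 205.1] [0.45, 0.45] pin side [278.2 227.1] [0.73, 0.53, 0.47] TRI [0.5402 0.0054 0.0618]
knob_center top [134.  244.9] [0.88] knob_center side [307.2 335.8] [0.57] TRI [0.4704 0.3006 0.026 ]
knob top [139.  244.2] [0.94] knob side [308.8 341.2] [0.7] TRI [0.47   0
[... 516 characters left out ...]
13]
swab_pack top [223.3 268.9] [0.57, 0.34] swab_pack side [327.2 271.3] [0.66] TRI [0.4152 0.1077 0.0067]
strip_vial top [446.  202.1] [0.61] strip_vial side [270.4 153.1] [0.68, 0.51, 0.29] TRI [ 0.5603 -0.3868 -0.0038]
{'clock': 1.5, 'joint_pos': array([-1.4158,  0.2586,  1.535 ,  0.    ,  1.348 , -0.2028]), 'qd': array([ 0.0004, -0.0006,  0.0007,  0.001 , -0.0001,  0.0005]), 'effort': array([ -0.0006, -43.7198, -28.4303,   0.0719,   0.0312,   0.    ]), 'ee_pos': array([ 0.1927, -0.5152,  0.2377]), 'tcp_rot': array([-0.   ,  0.984,  0.178,  0.   ]), 'ft_force': array([0.3322, 0.2491, 0.1476]), 'moment': array([-0.0211,  0.035 , -0.015 ]), 'gripper_force': 0.0, 'width': 0.999590750158483}
```

```bash
ls pics
```

```text
side0.png
top0.png
```

Run:
```python
import cv2,numpy as np
t=cv2.imread('pics/top0.png');s=cv2.imread('pics/side0.png')
cv2.imwrite('pics/tc.png',cv2.resize(t[110:310,100:500],None,fx=2,fy=2,interpolation=cv2.INTER_CUBIC))
a=cv2.resize(t[180:240,220:280],(400,400),interpolation=cv2.INTER_CUBIC)
b=cv2.resize(s[195:265,240:310],(400,400),interpolation=cv2.INTER_CUBIC)
c=cv2.resize(t[225:265,115:155],(200,200),interpolation=cv2.INTER_CUBIC)
d=cv2.resize(s[310:370,280:340],(200,200),interpolation=cv2.INTER_CUBIC)
e=cv2.resize(t[170:220,320:370],(200,200),interpolation=cv2.INTER_CUBIC)
f=cv2.resize(s[160:210,240:290],(200,200),interpolation=cv2.INTER_CUBIC)
cv2.imwrite('pics/det.png',np.vstack([np.hstack([a,b]),np.hstack([c,d,e,f])]))
```

```text
(no output)
```

View pics/tc.png

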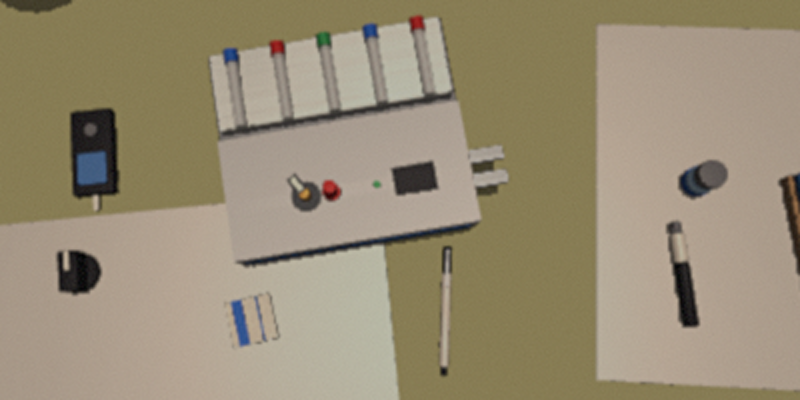

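View pics/det.png

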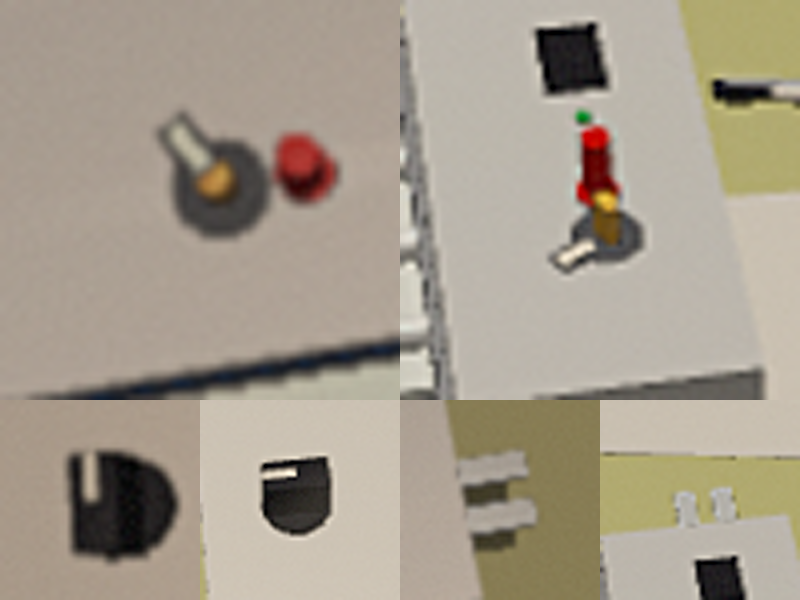

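```bash
cat >> h.py <<'E'
def cloud(c):
    z=c['z_map'];v,u=np.mgrid[:z.shape[0],:z.shape[1]];K=c['intrinsics'];T=np.linalg.inv(c['extrinsics'])
    p=np.stack([(u-K[0,2])/K[0,0]*z,-(v-K[1,2])/K[1,1]*z,-z],-1)
    return p@T[:3,:3].T+T[:3,3]
def blob(m):
    n,l,st,ce=cv2.connectedComponentsWithStats(m.astype(np.uint8));i=1+st[1:,4].argmax();return l==i
E
python3 - <<'E'
from h import *
from scipy.optimize import minimize
np.set_printoptions(precision=4,suppress=True)
c={n:cap(n) for n in('top','side')}
for n in c:
    P=cloud(c[n]);f=c[n]['frame'].astype(int);hsv=cv2.cvtColor(c[n]['frame'],cv2.COLOR_RGB2HSV)
    ok=c[n]['z_map']>0
    reg=(abs(P[...,0]-.54)<.16)&(abs(P[...,1])<.22)&ok
    deck=reg&(abs(P[...,2]-.06)<.006)
    pts=P[deck][:,:2];print(n,'deck z',np.median(P[deck][:,2]),deck.sum(),'table z',np.median(P[ok&(P[...,2]<.02)][:,2]))
    # main deck + fit: edge fit: rectangle via soft area score
    def loc(p,q): 
        d=q-p[:2];ca,sa=np.cos(p[2]),np.sin(p[2]);return np.c_[d@[ca,sa],d@[-sa,ca]]
    best=None
    for yaw in np.arange(.0,.36,.005):
        L=loc([.6,0,yaw],pts)
        yl,yh=np.percentile(L[:,1],[6,97]);xl=np.percentile(L[:,0],[1.5])
        # sharpness of front edge & histogram
        h,_=np.histogram(L[:,0],np.arange(-.3,.2,.002));s=np.abs(np.diff(h)).max()
        h2,_=np.histogram(L[:,1],np.arange(-.3,.3,.002));s+=np.abs(np.diff(h2)).max()
        if best is None or s>best[0]:best=(s,yaw)
    yaw=best[1];L=loc([.6,0,yaw],pts)
    for k in(0,1):
        h,e=np.histogram(L[:,k],np.arange(-.3,.3,.002));m=h.max()
        i=np.where(h>.5*np.median(h[h>10]))[0];print('axis',k,'yaw',yaw,'range',e[i[0]],e[i[-1]+1])
    # colour blobs
    red=blob((hsv[...,1]>170)&((hsv[...,0]<8)|(hsv[...,0]>172))&(f[...,0]>90)&(abs(P[...,0]-.54)<.05)&(abs(P[...,1]-.01)<.06))
    brass=blob((hsv[...,1]>130)&(hsv[...,0]>10)&(hsv[...,0]<28)&(abs(P[...,0]-.54)<.05)&(abs(P[...,1]-.04)<.05))
    for nm,m in(('red',red),('brass',brass)):
        v,u=np.nonzero(m);z=P[m];print(nm,m.sum(),'px',u.mean(),v.mean(),'top pts',z[z[:,2]>np.percentile(z[:,2],60)].mean(0),'zmax',z[:,2].max())
    kn=blob((f.sum(2)<170)&(abs(P[...,0]-.47)<.06)&(abs(P[...,1]-.3)<.06))
    z=P[kn];print('knob',kn.sum(),z.mean(0),z[:,2].max(),'top',z[z[:,2]>.033].mean(0),(z[:,2]>.033).sum())
    t=z[z[:,2]>.033][:,:2].astype(np.float32);print(cv2.minAreaRect(t*1000))
    pr=reg&(abs(P[...,2]-.06)<.006)&(P[...,1]<-.1)
E
```

```text
top deck z 0.058873129769249244 7792 table z -0.001206615185339377
axis 0 yaw 0.15 range -0.10799999999999982 0.022000000000000297
axis 1 yaw 0.15 range -0.12999999999999984 0.1300000000000004
red 35 px 265.0 203.97142857142856 top pts [0.544  0.0101 0.0958] zmax 0.09692960200593148
brass 23 px 252.2608695652174 206.95652173913044 top pts [0.54   0.0367 0.0824] zmax 0.0832590924322626
knob 313 [0.4666 0.2898 0.0245] 0.04037225068619088 top [0.465  0.2951 0.0366] 145
((467.5576171875, 296.43402099609375), (42.23924255371094, 20.308086395263672), 6.844720363616943)
side deck z 0.05932420709441333 3839 table z -0.002480631743896289
axis 0 yaw 0.045 range -0.10999999999999982 0.0240000000000003
axis 1 yaw 0.045 range -0.13599999999999984 0.1320000000000004
red 26 px 273.38461538461536 225.6153846153846 top pts [0.5445 0.0163 0.0855] zmax 0.08973208531351529
brass 36 px 275.55555555555554 232.27777777777777 top pts [0.54   0.0372 0.0811] zmax 0.0842373591614981
knob 342 [0.4677 0.3056 0.0248] 0.041270821124748 top [0.4666 0.2997 0.037 ] 147
((469.24066162109375, 298.3210754394531), (41.15590286254883, 22.866317749023438), 3.8412067890167236)
```

```bash
python3 - <<'E'
from h import *
np.set_printoptions(precision=4,suppress=True)
sh=np.array([.5405,.0368])
for n in('top','side'):
    c=cap(n);f=c['frame'].astype(int);P=cloud(c)
    for zt in(.062,.066):
        W=np.array([[world(c,u,v,z=zt)for u in range(235,300)]for v in range(190,250)])
        d=W[...,:2]-sh;r=np.hypot(d[...,0],d[...,1]);a=np.degrees(np.arctan2(d[...,1],d[...,0]))
        sub=f[190:250,235:300];g=sub.min(2)
        m=(r>.009)&(r<.027)&(a>5)&(a<75)
        m2=m&(r<.0165)&(g>120)   # tick inside the collar radius: bright on dark
        dark=(r>.018)&(r<.027)&(a>0)&(a<85)&(g<120)
        print(n,zt,'tick',m2.sum(),a[m2].mean(),'dark tab edge',dark.sum(),a[dark].mean(), 'z',P[190:250,235:300][m2][:,2].mean())
    coll=blob((f.max(2)<105)&(abs(P[...,0]-.54)<.03)&(abs(P[...,1]-.037)<.025)&(f.max(2)-f.min(2)<25))
    print('collar',coll.sum(),P[coll].mean(0))
E
python3 -m jog '[[[0,0,-0.17],[0,0,0],1],[[0,0,-0.17],[0,0,0],1],[[0,0,-0.17],[0,0,0],1],[[0,0,-0.17],[0,0,0],1],[[0,0,-0.17],[0,0,0],1],[[0,0,-0.17],[0,0,0],1],[[0,0,-0.17],[0,0,0],1],[[0,0,-0.17],[0,0,0],1]]'
python3 -c "
from h import *
print(rows([.5455,.0100,.2]))"
```

```text
top 0.062 tick 8 35.57346889287855 dark tab edge 19 37.750921297674246 z 0.06084058809635873
top 0.066 tick 8 35.73565909210868 dark tab edge 19 39.247875457248135 z 0.06084058809635873
collar 120 [0.5406 0.0368 0.0602]
side 0.062 tick 7 34.43069459390761 dark tab edge 10 42.776690159971636 z 0.06114426982700832
side 0.066 tick 6 47.42426083311844 dark tab edge 10 59.135875828354735 z 0.06175240417047747
collar 56 [0.5409 0.0393 0.0604]
clock: 2.7
ee_pos: [0.1926, -0.5152, 0.2376]
tcp_rot: [-0.0, 0.651, 0.759, 0.0]
ft_force: [0.2, 0.7, -0.5]
width: 1.001
gripper_force: 0.0
[465.40307348 428.59891238  37.65677777]
```

```bash
python3 -m jog '[[[0,0,0],[42,39,0],0],[[0,0,0],[42,39,0],0],[[0,0,0],[42,39,0],0],[[0,0,0],[42,39,0],0],[[0,0,0],[42,39,0],0],[[0,0,0],[42,39,0],0],[[0,0,0],[42,39,0],0],[[0,0,0],[42,39,0],0],[[0,0,0],[42,39,0],0],[[0,0,0],[42,39,0],0]]' 25
python3 -c "
from h import *
print(rows([.545,.0100,.13]))"
```

```text
clock: 3.95
ee_pos: [0.5179, -0.0409, 0.2379]
tcp_rot: [0.0, 0.653, 0.757, 0.0]
ft_force: [-0.1, -1.2, 0.7]
width: 0.499
gripper_force: 0.0
[ 46.40820838  34.21457296 107.9061834 ]
```

```bash
python3 -m jog '[[[0,0,0],[23,17,0],0],[[0,0,0],[23,17,0],0],[[0,0,0],[0,0,50],0],[[0,0,0],[0,0,50],0],[[0,0,0],[0,0,8],0],[[0,0,0],[0,0,0],0]]'
python3 - <<'E'
from h import *
print(rows([.545,.0100,.086]))
s=env.read_state();r=Rq(s['tcp_rot']);print(r.as_matrix().round(3).tolist())
t=cap('top');s=cap('side')
a=cv2.resize(t['frame'][160:240,210:310,::-1],(500,400),interpolation=cv2.INTER_CUBIC)
b=cv2.resize(s['frame'][175:255,230:290,::-1],(300,400),interpolation=cv2.INTER_CUBIC)
cv2.imwrite('pics/p1.png',np.hstack([a,b]))
E
```

```text
clock: 4.7
ee_pos: [0.5442, 0.0077, 0.1303]
tcp_rot: [0.0, 0.653, 0.757, 0.0]
ft_force: [-0.6, -0.0, 0.3]
width: 0.5
gripper_force: 0.0
[ 2.12170627  1.06375333 44.33169169]
[[-0.146, 0.989, 0.0], [0.989, 0.146, -0.0], [-0.0, 0.0, -1.0]]
```

View pics/p1.png

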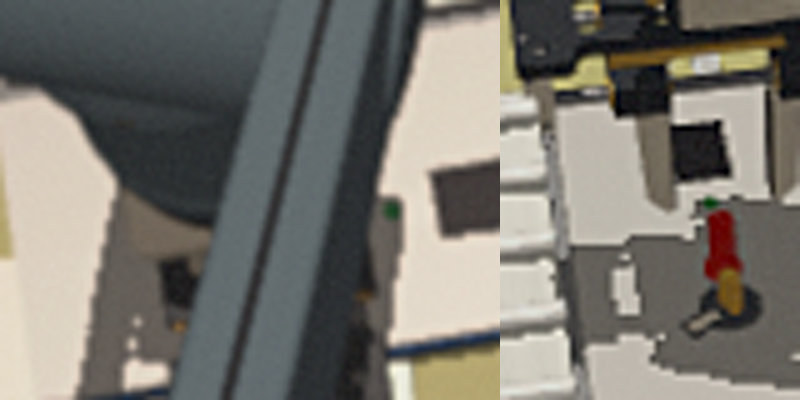

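The side view shows the half-open fingers either side of the red pin (columns ~655 and ~785, pin at ~722), centred on it. Descend and grip.

```bash
python3 -m jog '[[[0,0,0],[2,1,22],0],[[0,0,0],[0,0,22],0],[[0,0,0],[0,0,0],0],[[0,0,0],[0,0,0],-1],[[0,0,0],[0,0,0],-1],[[0,0,0],[0,0,0],-1],[[0,0,0],[0,0,0],-1]]' 20; python3 -c "
from h import *
print(env.read_state()['ft_force'],env.read_state()['moment'])"
```

```text
clock: 5.68
ee_pos: [0.5449, 0.01, 0.0862]
tcp_rot: [0.0, 0.653, 0.757, 0.0]
ft_force: [-0.4, 0.5, 2.8]
width: 0.145
gripper_force: 20.0
[-0.42578707  0.49235814  2.81397397] [-0.02909023  0.00353154 -0.03318592]
```

```bash
python3 -m jog '[[[0,0,0],[0,0,-15],-1],[[0,0,0],[0,0,-15],-1],[[0,0,0],[0,0,-20],-1],[[0,0,0],[0,0,-20],-1],[[0,0,0],[0,0,0],-1]]' 25
python3 - <<'E'
from h import *
np.set_printoptions(precision=4,suppress=True)
print(env.read_state()['ft_force'])
s=cap('side');t=cap('top')
for c in(t,s):
    f=c['frame'];P=cloud(c);hsv=cv2.cvtColor(f,cv2.COLOR_RGB2HSV)
    # prongs: steel, z~.06, beyond the deck's right side
    yaw=.15;d=P[...,:2]-np.array([.607,.001]);lx=d@[np.cos(yaw),np.sin(yaw)];ly=d@[-np.sin(yaw),np.cos(yaw)]
    m=(abs(P[...,2]-.059)<.008)&(ly<-.136)&(ly>-.175)&(abs(lx+.06)<.03)&(hsv[...,1]<60)&(f.min(2)>90)
    print('prong px',m.sum(),'centre',P[m].mean(0),'mixer',lx[m].mean(),ly[m].mean(),ly[m].min(),np.histogram(lx[m],np.arange(-.09,-.029,.004))[0])
n=[.607-.06*np.cos(.15)+.148*np.sin(.15),.001-.06*np.sin(.15)-.148*np.cos(.15),.146];print(n,rows(n))
cv2.imwrite('pics/p2.png',np.hstack([cv2.resize(t['frame'][150:230,280:380,::-1],(400,400),interpolation=2),cv2.resize(s['frame'][150:250,230:330,::-1],(400,400),interpolation=2)]))
E
```

```text
clock: 6.3
ee_pos: [0.5453, 0.0099, 0.158]
tcp_rot: [0.002, 0.653, 0.757, 0.001]
ft_force: [-0.2, -0.0, -0.1]
width: 0.144
gripper_force: 25.0
[-0.1598 -0.0453 -0.1016]
prong px 191 centre [ 0.5701 -0.1566  0.0587] mixer -0.06000225500984842 -0.15034730038956257 -0.1650192160112795 [ 0  0 14 26 26 27  3  0  1 28 24 27 15  0  0]
prong px 12 centre [ 0.5578 -0.1495  0.0583] mixer -0.07115521799580152 -0.14143019772166815 -0.154118742408454 [0 0 3 5 2 0 0 0 0 0 0 2 0 0 0]
[np.float64(0.5697905789299301), np.float64(-0.15430440748295018), 0.146] [-166.3637    1.3575    9.8231]
```

View pics/p2.png

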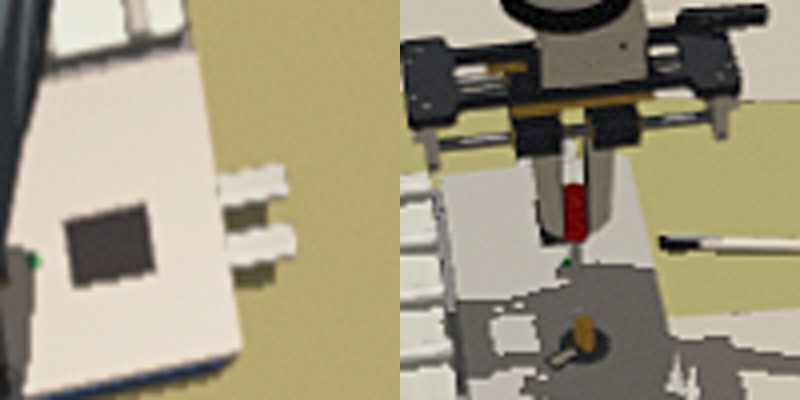

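The pin hangs upright out of the bore in the fingers; the notch centre agrees with my mixer pose. Carry it over.

```bash
python3 -m jog '[[[0,0,0],[-40,0.4,0],-1],[[0,0,0],[-40,0.4,0],-1],[[0,0,0],[-40,0.4,0],-1],[[0,0,0],[-30,0.2,0],-1],[[0,0,0],[-16,0,0],-1],[[0,0,0],[0,0,0],-1],[[0,0,0],[0,0,14],-1],[[0,0,0],[0,0,14],-1],[[0,0,0],[0,0,0],-1]]'
python3 - <<'E'
from h import *
np.set_printoptions(precision=4,suppress=True)
print(rows([.5698,-.1543,.086]))
s=cap('side');t=cap('top')
for c in(s,t):print(proj(c,[.5698,-.1543,.06]))
cv2.imwrite('pics/p3.png',np.hstack([cv2.resize(t['frame'][160:230,310:380,::-1],(400,400),interpolation=2),cv2.resize(s['frame'][140:210,230:300,::-1],(400,400),interpolation=2)]))
E
```

```text
clock: 7.52
ee_pos: [0.5689, -0.1525, 0.1256]
tcp_rot: [-0.002, 0.653, 0.757, -0.001]
ft_force: [0.7, -0.7, 0.1]
width: 0.145
gripper_force: 25.0
[-2.0162  0.7462 39.5996]
[265.8535 186.0456]
[344.2506 192.6806]
```

View pics/p3.png

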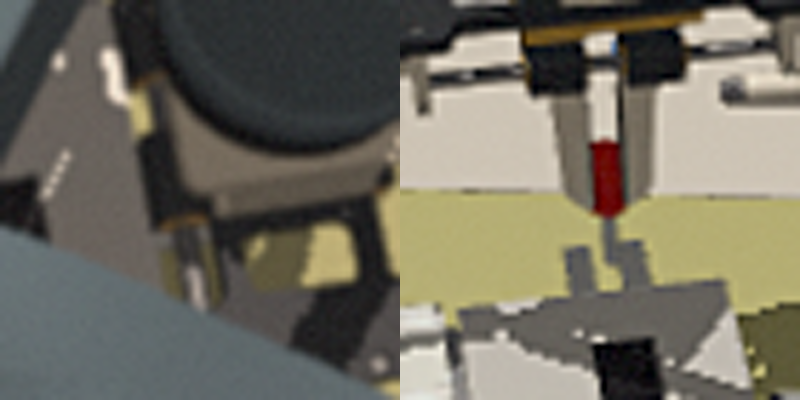

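The side crop shows the shank (col ~608) over the slot between prongs (~578 and ~635). Lower it.

```bash
python3 -m jog '[[[0,0,0],[-1.8,0.7,0],-1],[[0,0,0],[0,0,10],-1],[[0,0,0],[0,0,10],-1],[[0,0,0],[0,0,10],-1],[[0,0,0],[0,0,6],-1],[[0,0,0],[0,0,2.5],-1],[[0,0,0],[0,0,0],-1]]'
python3 - <<'E'
from h import *
print(rows([.5698,-.1543,.086]),env.read_state()['ft_force'])
E
```

```text
clock: 8.5
ee_pos: [0.5712, -0.1556, 0.089]
tcp_rot: [-0.0, 0.653, 0.757, -0.0]
ft_force: [-0.0, -1.0, -0.9]
width: 0.144
gripper_force: 25.0
[ 1.53078498 -1.17545791  3.03579963] [-0.03195586 -0.96639818 -0.89008098]
```

```bash
python3 -m jog '[[[0,0,0],[1.2,-1.2,0],-1],[[0,0,0],[0,0,2],-1],[[0,0,0],[0,0,1],-1],[[0,0,0],[0,0,0],-1],[[0,0,0],[0,0,0],-1]]'
python3 - <<'E'
from h import *
print(rows([.5698,-.1543,.086]),env.read_state()['ft_force'])
E
```

```text
clock: 9.12
ee_pos: [0.5698, -0.1547, 0.0862]
tcp_rot: [0.0, 0.653, 0.757, 0.0]
ft_force: [0.5, 0.3, -0.6]
width: 0.141
gripper_force: 25.0
[0.35400943 0.01746286 0.19088627] [ 0.4967074   0.32161452 -0.60831552]
```

```bash
python3 -m jog '[[[0,0,0],[0,0,0.5],-1],[[0,0,0],[0,0,0],-1]]'; python3 -m jog '[[[0,0,0],[0,0,0.5],-1],[[0,0,0],[0,0,0],-1]]'
```

```text
clock: 9.38
ee_pos: [0.5699, -0.1547, 0.0861]
tcp_rot: [0.0, 0.653, 0.757, 0.0]
ft_force: [-1.7, 1.1, 5.5]
width: 0.143
gripper_force: 25.0
clock: 9.62
ee_pos: [0.5699, -0.1547, 0.0861]
tcp_rot: [0.0, 0.653, 0.757, 0.0]
ft_force: [-2.4, 1.7, 8.2]
width: 0.14
gripper_force: 25.0
```

Flange is resting on the prongs (contact force rising). Ease off, open, and check before leaving.

```bash
python3 -m jog '[[[0,0,0],[0,0,-0.6],-1],[[0,0,0],[0,0,0],-0.55],[[0,0,0],[0,0,0],-0.4],[[0,0,0],[0,0,0],-0.3],[[0,0,0],[0,0,0],-0.3],[[0,0,0],[0,0,-30],-0.3],[[0,0,0],[0,0,-40],0],[[0,0,0],[0,0,-50],0],[[0,0,0],[0,0,-20],0],[[0,0,0],[0,0,0],0]]'
python3 - <<'E'
from h import *
np.set_printoptions(precision=4,suppress=True)
s=cap('side');t=cap('top')
for n,c in(('side',s),('top',t)):
  for q in('pin','pin_center'):
    r=env.spot_point(q,n);print(n,q,[(np.array(x['position'])*[560,420],x['conf']) for x in r[:2]])
print(proj(s,[.5698,-.1543,.06]),proj(s,[.5698,-.1543,.096]))
cv2.imwrite('pics/p4.png',np.hstack([cv2.resize(t['frame'][130:230,280:380,::-1],(400,400),interpolation=2),cv2.resize(s['frame'][140:210,230:300,::-1],(400,400),interpolation=2)]))
E
```

```text
clock: 10.88
ee_pos: [0.5707, -0.1551, 0.2276]
tcp_rot: [0.002, 0.653, 0.757, 0.001]
ft_force: [0.2, -0.5, -0.6]
width: 0.498
gripper_force: 0.0
side pin [(array([324.8, 270.9]), 0.74), (array([271.096, 150.906]), 0.64)]
side pin_center [(array([266.896, 185.682]), 0.58), (array([305.704, 339.192]), 0.46)]
top pin [(array([339.416, 195.006]), 0.48)]
top pin_center [(array([341.488, 192.99 ]), 0.39)]
[265.8535 186.0456] [265.3014 176.0854]
```

View pics/p4.png

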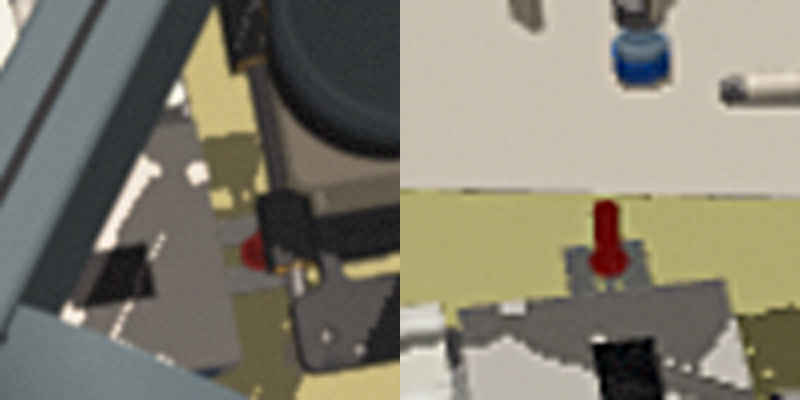

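Pin hangs upright in the notch, flange on both prongs (side crop col ~606, row ~260), fingers clear. Now to the knob; the turn first.

```bash
python3 -m jog '[[[0,0,0.182],[0,0,0],0.1],[[0,0,0.182],[0,0,0],0.1],[[0,0,0.182],[0,0,0],0.1],[[0,0,0.182],[0,0,0],0.1],[[0,0,0.182],[0,0,0],0.1],[[0,0,0.182],[0,0,0],0.1],[[0,0,0.182],[0,0,0],0.1],[[0,0,0.182],[0,0,0],0.1],[[0,0,0.182],[0,0,0],0.1],[[0,0,0],[0,0,0],0.1]]'
python3 - <<'E'
from h import *
np.set_printoptions(precision=4,suppress=True)
t=cap('top');s=cap('side')
for c in(t,s):
    f=c['frame'].astype(int);P=cloud(c)
    near=(abs(P[...,0]-.469)<.05)&(abs(P[...,1]-.298)<.05)
    m=near&(P[...,2]>.031)&(P[...,2]<.045)
    print('rect',m.sum(),cv2.minAreaRect(P[m][:,:2].astype(np.float32)*1000),'z',np.median(P[m][:,2]))
    w=near&(f.min(2)>110)&(P[...,2]>.025); print('pointer',w.sum(),P[w].mean(0))
print(rows([.469,.298,.2]),Rq(env.read_state()['tcp_rot']).as_matrix()[:2,0])
E
```

```text
clock: 12.42
ee_pos: [0.5695, -0.1545, 0.2249]
tcp_rot: [-0.0, 0.999, 0.041, -0.001]
ft_force: [-1.0, -0.3, -0.8]
width: 0.551
gripper_force: 0.0
rect 217 ((468.3950500488281, 297.3666687011719), (43.452674865722656, 22.379974365234375), 3.6843440532684326) z 0.036536364541932875
pointer 43 [0.4776 0.3004 0.0368]
rect 207 ((467.8923034667969, 297.97906494140625), (44.18855667114258, 24.4307861328125), 5.728355407714844) z 0.03704043985848682
pointer 33 [0.4702 0.2981 0.0367]
[ -62.4426 -459.351    25.4699] [0.9965 0.0835]
```

```bash
python3 -m jog '[[[0,0,0],[-8,-57,0],0.1],[[0,0,0],[-8,-57,0],0.1],[[0,0,0],[-8,-57,0],0.1],[[0,0,0],[-8,-57,0],0.1],[[0,0,0],[-8,-57,0],0.1],[[0,0,0],[-8,-57,0],0.1],[[0,0,0],[-8,-57,0],0.1],[[0,0,0],[-7,-57,50],0.1],[[0,0,0],[0,-2,50],0.1],[[0,0,0],[0,0,0],0.1]]';python3 -m jog '[[[0,0,0],[0,0,0],0.1],[[0,0,0],[0,0,0],0.1]]'
python3 - <<'E'
from h import *
print(rows([.4685,.2977,.030]))
E
```

```text
clock: 13.78
ee_pos: [0.4692, 0.2864, 0.1311]
tcp_rot: [0.001, 0.999, 0.042, -0.004]
ft_force: [-0.2, -0.5, 0.1]
width: 0.553
gripper_force: 0.0
clock: 14.02
ee_pos: [0.4744, 0.2867, 0.137]
tcp_rot: [-0.001, 0.999, 0.04, 0.002]
ft_force: [-0.1, 0.3, -0.2]
width: 0.552
gripper_force: 0.0
[ -5.39136174 -11.35863988 107.0326077 ]
```

```bash
python3 -m jog '[[[0,0,0],[-4,-11,0],0.1],[[0,0,0],[0,0,25],0.1],[[0,0,0],[0,0,25],0.1],[[0,0,0],[0,0,0],0.1],[[0,0,0],[0,0,0],0.1],[[0,0,0],[0,0,0],0.1],[[0,0,0],[0,0,0],0.1]]'
python3 - <<'E'
from h import *
print(rows([.4685,.2977,.030]),Rq(env.read_state()['tcp_rot']).as_matrix().round(4).tolist())
E
```

```text
clock: 14.9
ee_pos: [0.4682, 0.2977, 0.0857]
tcp_rot: [-0.0, 0.999, 0.04, 0.001]
ft_force: [-0.5, -0.0, 0.8]
width: 0.553
gripper_force: 0.0
[1.79136609e-01 4.59233164e-02 5.56602195e+01] [[0.9968, 0.0797, 0.0016], [0.0797, -0.9968, 0.0006], [0.0016, -0.0005, -1.0]]
```

```bash
python3 -m jog '[[[0,0,0],[0,0,20],0.1],[[0,0,0],[0,0,20],0.1],[[0,0,0],[0,0,12],0.1],[[0,0,0],[0,0,3.5],0.1],[[0,0,0],[0,0,0],0],[[0,0,0],[0,0,0],-0.5],[[0,0,0],[0,0,0],-1],[[0,0,0],[0,0,0],-1],[[0,0,0],[0,0,0],-1]]' 30; python3 -c "
from h import *
print(rows([.4685,.2977,.030]),Rq(env.read_state()['tcp_rot']).as_matrix().round(4).tolist())"
```

```text
clock: 16.02
ee_pos: [0.4679, 0.2975, 0.0295]
tcp_rot: [-0.0, 0.999, 0.04, 0.0]
ft_force: [-0.9, -0.3, 2.7]
width: 0.236
gripper_force: 30.0
[ 0.63918613 -0.13078977 -0.45045272] [[0.9968, 0.0797, 0.0005], [0.0797, -0.9968, 0.0002], [0.0005, -0.0001, -1.0]]
```

```bash
python3 -m jog '[[[0,0,0],[0,0,-15],-1],[[0,0,0],[0,0,-35],-1],[[0,0,0],[0,0,-40],-1],[[0,0,0],[0,0,-30],-1],[[0,0,0],[0,0,0],-1],[[0,0,0],[0,0,0],-1],[[0,0,0],[0,0,0],-1]]' 40
python3 - <<'E'
from h import *
np.set_printoptions(precision=4,suppress=True)
out=[]
for n in('top','side'):
    c=cap(n);f=c['frame'].astype(np.float32)
    g=f.mean(2)
    z=.0608
    # rectified plan view, 0.5 mm per pixel, centre at nominal shaft
    N=161;ii=(np.arange(N)-80)*.0005;X=.5408-ii[:,None]+0*ii;Y=.0368-ii[None]+0*ii[:,None]
    uv=np.array([[proj(c,[X[i,j],Y[i,j],z]) for j in range(N)]for i in range(N)]).astype(np.float32)
    im=cv2.remap(f,uv[...,0],uv[...,1],cv2.INTER_CUBIC).clip(0,255);gi=im.mean(2)
    out.append(cv2.resize(im.astype(np.uint8)[:,:,::-1],(400,400),interpolation=2))
    for cx,cy in((0,0),(.001,0),(0,.001)):
      for r0,r1 in((.010,.0145),(.019,.025)):
        aa=np.radians(np.arange(5,75,.5));rr=np.arange(r0,r1,.0005)
        mx=((80-(rr[:,None]*np.cos(aa)+cx)/.0005)).astype(np.float32);my=((80-(rr[:,None]*np.sin(aa)+cy)/.0005)).astype(np.float32)
        pr=cv2.remap(gi,my,mx,cv2.INTER_LINEAR).mean(0)
        w=(pr-np.percentile(pr,30)).clip(0) if r0<.015 else (np.percentile(pr,70)-pr).clip(0)
        print(n,cx,cy,r0,'ang',(w*np.degrees(aa)).sum()/w.sum(),pr[::14].round(0))
cv2.imwrite('pics/p5.png',np.hstack(out))
print(rows([.54,.037,.15]))
E
```

```text
clock: 16.9
ee_pos: [0.4667, 0.2971, 0.1478]
tcp_rot: [0.0, 0.999, 0.04, -0.001]
ft_force: [-0.2, 0.1, -0.5]
width: 0.234
gripper_force: 40.0
top 0 0 0.01 ang 37.28787241419885 [ 65.  76. 105. 147. 176. 178. 155. 114.  82.  70.]
top 0 0 0.019 ang 38.793889348357325 [168. 168. 151. 104. 158. 175. 125. 120. 162. 168.]
top 0.001 0 0.01 ang 40.00837575916198 [ 70.  75.  94. 133. 171. 185. 172. 134.  94.  73.]
top 0.001 0 0.019 ang 40.6426012680627 [167. 168. 160. 111. 140. 173. 136. 112. 155. 168.]
top 0 0.001 0.01 ang 33.269224823950324 [ 71.  91. 131. 168. 184. 173. 136.  93.  71.  68.]
top 0 0.001 0.019 ang 36.57290398847238 [168. 166. 135. 110. 171. 160. 109. 138. 167. 168.]
side 0 0 0.01 ang 31.88655154285408 [ 97. 127. 177. 223. 243. 224. 165. 105.  79.  78.]
side 0 0 0.019 ang 41.29002140794813 [201. 191. 157. 166. 223. 194. 110. 116. 192. 206.]
side 0.001 0 0.01 ang 34.395019728851615 [ 90. 113. 158. 208. 241. 237. 187. 122.  84.  79.]
side 0.001 0 0.019 ang 43.0460550002396 [200. 196. 168. 154. 202. 197. 132. 100. 182. 204.]
side 0 0.001 0.01 ang 27.658255491259208 [114. 157. 206. 239. 238. 191. 121.  80.  79.  86.]
side 0 0.001 0.019 ang 38.85688472407439 [200. 182. 154. 181. 216. 166.  98. 146. 203. 203.]
[ 52.0215 265.1588  -1.9644]
```

View pics/p5.png

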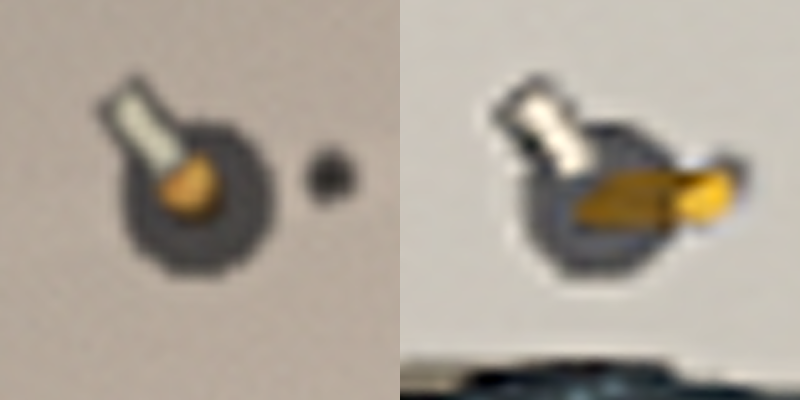

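The plan-rectified views show the tab/tick pointing at ≈37.5° (world) and the bore empty; turn the knob there and carry it over.

```bash
python3 -m jog '[[[0,0,-0.144],[0,0,0],-1],[[0,0,-0.144],[0,0,0],-1],[[0,0,-0.144],[0,0,0],-1],[[0,0,-0.144],[0,0,0],-1],[[0,0,0],[0,0,0],-1],[[0,0,0],[0,0,0],-1]]'
python3 - <<'E'
from h import *
m=Rq(env.read_state()['tcp_rot']).as_matrix();print(rows([.5412,.0367,.15]),np.arctan2(m[1,0],m[0,0]))
E
```

```text
clock: 17.75
ee_pos: [0.4675, 0.2974, 0.1488]
tcp_rot: [0.0, 0.947, 0.321, -0.0]
ft_force: [0.5, -0.3, -0.7]
width: 0.233
gripper_force: 40.0
[-99.85128321 251.80308498  -1.17748395] 0.6529924473249615
```

```bash
python3 -m jog '[[[0,0,0],[-14,36,0],-1],[[0,0,0],[-14,36,0],-1],[[0,0,0],[-14,36,0],-1],[[0,0,0],[-14,36,0],-1],[[0,0,0],[-14,36,0],-1],[[0,0,0],[-14,36,0],-1],[[0,0,0],[-10,25,0],-1],[[0,0,0],[-5.8,10.8,0],-1],[[0,0,0],[0,0,0],-1],[[0,0,0],[0,0,0],-1]]';python3 -m jog '[[[0,0,0],[0,0,0],-1],[[0,0,0],[0,0,0],-1],[[0,0,0],[0,0,0],-1],[[0,0,0],[0,0,0],-1]]'
python3 - <<'E'
from h import *
m=Rq(env.read_state()['tcp_rot']).as_matrix();print(rows([.5412,.0367,.15]),np.arctan2(m[1,0],m[0,0]),m[2])
t=cap('top');s=cap('side')
cv2.imwrite('pics/p6.png',np.hstack([cv2.resize(t['frame'][165:245,215:295,::-1],(400,400),interpolation=2),cv2.resize(s['frame'][175:255,235:315,::-1],(400,400),interpolation=2)]))
E
```

```text
clock: 19.0
ee_pos: [0.5417, 0.038, 0.1491]
tcp_rot: [-0.0, 0.947, 0.322, -0.0]
ft_force: [-0.1, 0.6, -0.1]
width: 0.238
gripper_force: 40.0
clock: 19.5
ee_pos: [0.5421, 0.0372, 0.1492]
tcp_rot: [0.0, 0.947, 0.322, 0.0]
ft_force: [0.3, 0.2, -0.5]
width: 0.23
gripper_force: 40.0
[-1.04592324 -0.18383451 -0.76137499] 0.6560543856793342 [ 5.99240991e-05  4.47869543e-05 -9.99999997e-01]
```

View pics/p6.png

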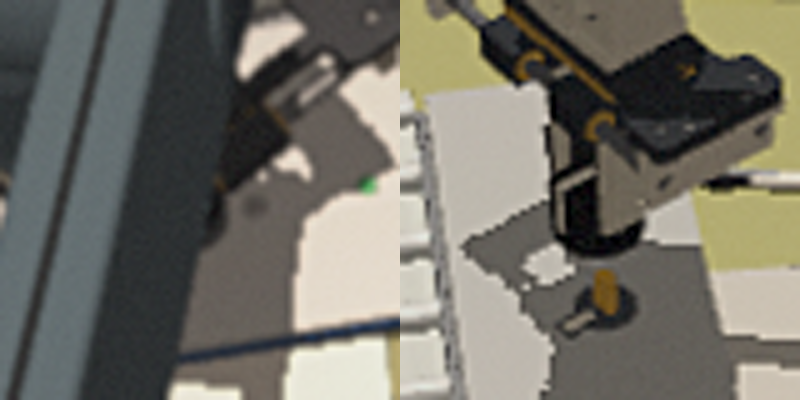

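Run:
```python
from h import *
s=cap('side');f=s['frame'].mean(2)
p=env.read_state()['ee_pos']
print('expected skirt mid',proj(s,[p[0],p[1],p[2]-.0255]),'expected shaft top',proj(s,[.5412,.0367,.083]),'1mm x',proj(s,[p[0]+.001,p[1],p[2]-.0255])[0])
for r in range(219,229):
    print(r,f[r,262:288].astype(int))
```

```text
expected skirt mid [274.38660153 218.13368474] expected shaft top [275.26210818 229.76414858] 1mm x 273.9716375863635
219 [ 96  95  88  48  75 106   3  16  20  14   0   4  40  86 101  97 104  99
  98  87  31  46 143 192 185 182]
220 [ 95  96  90  40  64 104  12  17  18   9  14   0  25  78 102 102 103  90
  42   0   2  59 150 190 183 182]
221 [ 96  96  88  46  34  80  25  15  16   9  19  19  32  70 103  89  52  44
   8  12   1 101 180 192 185 183]
222 [ 94  94  95  81   3   2   6  11  10  17  13  17   5  11  28   2   4   7
  11   7  26 133 197 186 182 190]
223 [ 92  87  98 122  96  30   0   6  21  12  21  16   8  14  13  17  16  13
  12   5  44  79  83  79 125 190]
224 [ 94 115 149 202 192 123  15   7   9  11  14  15   8  11   4  17   0  10
  22  57  91  99  94  92  87  81]
225 [147 196 191 189 194 187  65  45  25   6  10  10   5  15  18  23  25  50
  80 103  95  95  94  94  92  90]
226 [192 186 184 184 188 177  82  92  75  54  51  44  46  51  55  69  78 102
 100  98  95  93  97  96  94  95]
227 [185 182 183 182 186 173 112 114  94 101 103 112 115 110 103 101  97  99
  97  94  92  94  94  96  94  95]
228 [186 184 183 183 184 190 197 187  86  95  95  94  97  96  96  96  97  94
  95  97  94  95  93  94  91  94]
```

```bash
python3 -m jog '[[[0,0,0],[-1.4,-0.4,0],-1],[[0,0,0],[0,0,11],-1],[[0,0,0],[0,0,11],-1],[[0,0,0],[0,0,11],-1],[[0,0,0],[0,0,0],-1],[[0,0,0],[0,0,0],-1],[[0,0,0],[0,0,0],-1]]' 50
python3 - <<'E'
from h import *
m=Rq(env.read_state()['tcp_rot']).as_matrix();print(rows([.5407,.0367,.1125]),np.arctan2(m[1,0],m[0,0]))
E
```

```text
clock: 20.52
ee_pos: [0.5411, 0.0364, 0.1166]
tcp_rot: [0.0, 0.947, 0.322, 0.0]
ft_force: [-0.2, -0.5, 0.1]
width: 0.237
gripper_force: 50.0
[-0.18339553 -0.46889593  4.11280092] 0.6557920047800827
```

```bash
python3 -m jog '[[[0,0,0],[-0.1,-0.4,2],-1],[[0,0,0],[0,0,2],-1],[[0,0,0],[0,0,1],-1],[[0,0,0],[0,0,1],-1],[[0,0,0],[0,0,0],-1],[[0,0,0],[0,0,0],-1]]'
```

```text
clock: 21.28
ee_pos: [0.5405, 0.0366, 0.1102]
tcp_rot: [0.0, 0.947, 0.322, 0.0]
ft_force: [0.4, -1.6, -0.4]
width: 0.235
gripper_force: 50.0
```

```bash
python3 -m jog '[[[0,0,0],[0,0,1.5],-1],[[0,0,0],[0,0,1.5],-1],[[0,0,0],[0,0,0],-1],[[0,0,0],[0,0,0],-1]]';python3 -m jog '[[[0,0,0],[0,0,1.5],-1],[[0,0,0],[0,0,1.5],-1],[[0,0,0],[0,0,0],-1],[[0,0,0],[0,0,0],-1]]'
```

```text
clock: 21.78
ee_pos: [0.5406, 0.0365, 0.1072]
tcp_rot: [0.0, 0.947, 0.322, 0.0]
ft_force: [0.1, -3.5, -1.2]
width: 0.232
gripper_force: 50.0
clock: 22.28
ee_pos: [0.5406, 0.0365, 0.1043]
tcp_rot: [0.0, 0.947, 0.322, 0.0]
ft_force: [0.1, -4.0, 1.1]
width: 0.239
gripper_force: 50.0
```

```bash
python3 -m jog '[[[0,0,0],[-0.3,0.4,1.5],-1],[[0,0,0],[0,0,1.5],-1],[[0,0,0],[0,0,0],-1],[[0,0,0],[0,0,0],-1]]';python3 -m jog '[[[0,0,0],[0,0,1.5],-1],[[0,0,0],[0,0,1.2],-1],[[0,0,0],[0,0,0],-1],[[0,0,0],[0,0,0],-1]]'
```

```text
clock: 22.78
ee_pos: [0.5404, 0.0364, 0.101]
tcp_rot: [-0.0, 0.947, 0.322, -0.0]
ft_force: [0.9, -2.1, -1.4]
width: 0.237
gripper_force: 50.0
clock: 23.28
ee_pos: [0.5404, 0.0363, 0.0984]
tcp_rot: [-0.0, 0.947, 0.322, -0.0]
ft_force: [0.9, -1.1, -0.5]
width: 0.235
gripper_force: 50.0
```

Nearly home, no jam. Press in.

```bash
python3 -m jog '[[[0,0,0],[0,0,1.5],-1],[[0,0,0],[0,0,1],-1],[[0,0,0],[0,0,0],-1],[[0,0,0],[0,0,0],-1]]' 60;python3 -m jog '[[[0,0,0],[0,0,1.5],-1],[[0,0,0],[0,0,1.5],-1],[[0,0,0],[0,0,0],-1],[[0,0,0],[0,0,0],-1]]'
```

```text
clock: 23.78
ee_pos: [0.5405, 0.0363, 0.0962]
tcp_rot: [-0.0, 0.947, 0.322, 0.0]
ft_force: [-0.0, -1.0, 4.2]
width: 0.232
gripper_force: 60.0
clock: 24.28
ee_pos: [0.5405, 0.0363, 0.0935]
tcp_rot: [0.0, 0.947, 0.322, 0.0]
ft_force: [-1.3, -0.7, 7.6]
width: 0.23
gripper_force: 60.0
```

```bash
python3 -m jog '[[[0,0,0],[0,0,1],-1],[[0,0,0],[0,0,0.5],-1],[[0,0,0],[0,0,0],-1],[[0,0,0],[0,0,0],-1]]';python3 -m jog '[[[0,0,0],[0,0,0.6],-1],[[0,0,0],[0,0,0],-1],[[0,0,0],[0,0,0],-1]]';python3 -m jog '[[[0,0,0],[0,0,0.6],-1],[[0,0,0],[0,0,0],-1],[[0,0,0],[0,0,0],-1]]'
```

```text
clock: 24.78
ee_pos: [0.5405, 0.0363, 0.0924]
tcp_rot: [0.0, 0.947, 0.322, 0.0]
ft_force: [-1.9, 0.2, 10.7]
width: 0.231
gripper_force: 60.0
clock: 25.15
ee_pos: [0.5406, 0.0363, 0.0923]
tcp_rot: [0.0, 0.947, 0.322, 0.0]
ft_force: [-4.1, -0.1, 14.3]
width: 0.231
gripper_force: 60.0
clock: 25.52
ee_pos: [0.5406, 0.0363, 0.0922]
tcp_rot: [0.0, 0.947, 0.322, 0.001]
ft_force: [-5.4, 0.2, 18.1]
width: 0.229
gripper_force: 60.0
```

```bash
python3 -m jog '[[[0,0,0],[0,0,0],-1],[[0,0,0],[0,0,0],-1]]'
python3 - <<'E'
from h import *
t=cap('top');s=cap('side')
m=Rq(env.read_state()['tcp_rot']).as_matrix();print(np.degrees(np.arctan2(m[1,0],m[0,0])))
cv2.imwrite('pics/p7.png',np.hstack([cv2.resize(s['frame'][195:265,230:300,::-1],(450,450),interpolation=2),cv2.resize(s['frame'][140:210,230:280,::-1],(321,450),interpolation=2)]))
E
```

```text
clock: 25.78
ee_pos: [0.5406, 0.0364, 0.0922]
tcp_rot: [0.0, 0.947, 0.322, 0.001]
ft_force: [-5.3, -0.4, 17.8]
width: 0.23
gripper_force: 60.0
37.5879794348151
```

View pics/p7.png

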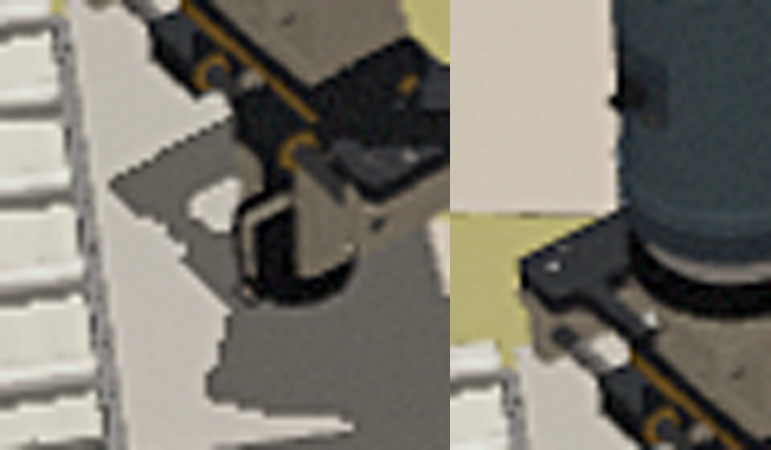

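The knob sits down on the collar with its pointer line above the tab's tip (≈245,297). The TCP height and the rising force both say it is at the stop. Handing in.

```bash
python3 -c "
from cell import env
print(env.finish_job())"
```

```text
the job is handed in; nothing more can be done
None
```

The job is handed in: the red pin hangs upright in the notch, released, and the knob is on the shaft with its pointer on the tick (to about 2°), still gripped and held down at the stop with about 18 N; the arm hid the pin in the final picture, so I last saw it just after letting go.

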